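# Square up the leaning sample plates

## Task

The four metal sample plates have slumped in their stand: push the leaning row until all of them stand upright, packed flat against the backstop, with every plate's edge flush against the side fence. Leave the blue block standing on the stand's base behind the middle of the row, one of its small end faces square and snug against the last plate, so that the row stays up; it can serve to push the plates up too. Do not disturb the dropper bottle, the round dish or the matchbox.

Things in the scene. Friction and masses are not known exactly. Their poses are not given: they have to be found in the camera images.
- stand_corner (a point): Inside corner of the fixed plate stand, on top of its grey base, where the inner faces of the aluminium backstop and the lower aluminium side fence meet. +x points out through the backstop (the way to push the plates), +y out through the fence, z up. Plates and block belong at negative x and negative y of this point; the -y side and the -x end are open.
- plate_stand: The fixed stand; same axes as its corner point, which lies at (80, 35, 6) mm from this origin. From the corner: base 6 mm thick from x -180 to +8 and y -90 to +10 mm; backstop 8 mm thick, its top 50 mm above the base, along y -89 to +9; fence 8 mm thick, its top 34 mm above the base, along x -62 to 0.
- holding_block: Loose blue block that starts on the table: 64 mm (x) x 44 mm (y) x 50 mm high, 0.45 kg, with a square steel grip post 18 x 18 mm standing on it, 34 mm tall (top of the post 84 mm above the block's underside), whose axis is 18 mm towards -x from the block's middle. Origin at the centre of the underside; z up.
- block_grip (a point): Point to grasp on the block's steel post: on its axis, 74 mm above the block's underside and 24 mm above the block's top. Axes as the block's.
- block_mid (a point): Middle of the blue block's body without the post, 25 mm above its underside; axes as the block's.
- plate_copper_mid (a point): Centre of the reddish copper plate, a loose flat plate 6 mm thick (its x axis), 50 mm wide (its y axis) and 50 mm high (its z axis), 0.11 kg, smooth. At the start it leans about 20 degrees with its top towards the backstop and its foot away from it, in a row of four that lean on one another; which plate is where varies, and each is 5 to 18 mm short of the side fence.
- plate_copper: The reddish copper plate; origin at the centre of its lower edge face, axes as its centre point's.
- plate_aluminium_mid (a point): Centre of the pale silver aluminium plate, a loose flat plate 6 mm thick (its x axis), 50 mm wide (its y axis) and 50 mm high (its z axis), 0.11 kg, smooth. At the start it leans about 20 degrees with its top towards the backstop and its foot away from it, in a row of four that lean on one another; which plate is where varies, and each is 5 to 18 mm short of the side fence.
- plate_aluminium: The pale silver aluminium plate; origin at the centre of its lower edge face, axes as its centre point's.
- plate_brass_mid (a point): Centre of the yellow brass plate, a loose flat plate 6 mm thick (its x axis), 50 mm wide (its y axis) and 50 mm high (its z axis), 0.11 kg, smooth. At the start it leans about 20 degrees with its top towards the backstop and its foot away from it, in a row of four that lean on one another; which plate is where varies, and each is 5 to 18 mm short of the side fence.
- plate_brass: The yellow brass plate; origin at the centre of its lower edge face, axes as its centre point's.
- plate_steel_mid (a point): Centre of the dark steel plate, a loose flat plate 6 mm thick (its x axis), 50 mm wide (its y axis) and 50 mm high (its z axis), 0.11 kg, smooth. At the start it leans about 20 degrees with its top towards the backstop and its foot away from it, in a row of four that lean on one another; which plate is where varies, and each is 5 to 18 mm short of the side fence.
- plate_steel: The dark steel plate; origin at the centre of its lower edge face, axes as its centre point's.
- dropper_2: Bystander: small brown dropper bottle with a red cap, 31 x 31 x 90 mm, origin at the centre of its underside.
- petri_dish: Bystander: clear round dish with blue grains, 60 mm across, 14 mm high, origin at the centre of its underside.
- matchbox: Bystander: red matchbox, 35 x 52 x 15 mm, origin at the centre of its underside.

How it is judged:
At the end, for the whole second after the job is handed in: All plates stand on the base, upright and square within 0.06 rad, packed against the backstop within 4 mm in all, edges within 3.5 mm of the side fence; the block stands upright behind them, square within 0.12 rad, its middle 52-61 mm from the backstop and 12-45 mm from the fence; all at rest (angle between each of plate_copper_mid, plate_aluminium_mid, plate_brass_mid, plate_steel_mid, block_mid's own z axis and vertical below 0.06 rad and angle between the x axis of each of plate_copper_mid, plate_aluminium_mid, plate_brass_mid, plate_steel_mid and the x axis of stand_corner, either way round below 0.06 rad and x of plate_copper_mid in the frame of stand_corner between -0.025 and 0 m and y of plate_copper_mid in the frame of stand_corner between -0.0285 and -0.022 m and z of plate_copper_mid in the frame of stand_corner between 0.022 and 0.029 m and linear speed of each of plate_copper, plate_aluminium, plate_brass, plate_steel, holding_block below 0.01 m/s and x of plate_aluminium_mid in the frame of stand_corner between -0.025 and 0 m and y of plate_aluminium_mid in the frame of stand_corner between -0.0285 and -0.022 m and z of plate_aluminium_mid in the frame of stand_corner between 0.022 and 0.029 m and x of plate_brass_mid in the frame of stand_corner between -0.025 and 0 m and y of plate_brass_mid in the frame of stand_corner between -0.0285 and -0.022 m and z of plate_brass_mid in the frame of stand_corner between 0.022 and 0.029 m and x of plate_steel_mid in the frame of stand_corner between -0.025 and 0 m and y of plate_steel_mid in the frame of stand_corner between -0.0285 and -0.022 m and z of plate_steel_mid in the frame of stand_corner between 0.022 and 0.029 m and x of block_mid in the frame of stand_corner between -0.061 and -0.052 m and y of block_mid in the frame of stand_corner between -0.045 and -0.012 m and z of block_mid in the frame of stand_corner between 0.021 and 0.03 m and angle between the x axis of block_mid and the x axis of stand_corner, either way round below 0.12 rad); the robot touches nothing.
It fails at once if the dropper bottle, round dish or matchbox is moved by more than 25 mm (distance of any of dropper_2, petri_dish, matchbox from where it was at the start of the episode above 0.025 m).
It also fails if it takes over 45 s, if anything falls off the work surface, if the arm or the gripper's body presses on something with over 40 N, if the wrist force passes 120 N, or if a joint passes its speed limit or range.

## Robot

A 6-joint arm with a two-finger parallel gripper is mounted at the origin on a cart in front of the work surface, level with it; the furniture and walls round the work are solid. World frame = base frame: x ahead of the robot, y to its left, z up, the work surface at z = 0. Lengths are in m, angles in rad, forces in N, time in s.
With the tool pointing down it reaches from about 0.25 to 0.775 m from the base axis. Payload 4 kg.
Tool frame: the origin (TCP) lies midway between the tips of the shut fingers; the grasp point (between the pads) lies behind it (ctrl.pinch_z is the z of the grasp point in the tool frame, in m); z points along the fingers, y is the line along which they close (so a half turn about z gives the same grasp; the last joint's range is limited). The gripper opens to 85 mm and grips with 20 to 120 N. Pads are 22 mm wide; open, the fingers measure 114 mm over their backs; the gripper's body (76 mm by 85 mm) begins 54 mm behind the grasp point. The pads swing forward as they close: fully open they stand 13 mm farther back than shut.
Start: joints at [1.235, 0.087, 1.371, -0, 1.684, -0.103], TCP at [0.127, 0.535, 0.231] pointing down, gripper open.
Joint ranges: [-3.1, 3.1], [-0.76, 2.03], [0.27, 2.55], [-1.08, 4.22], [0.17, 2.65], [-2.57, 2.57]. Speed limits (rad/s): [2.79, 2.79, 3.14, 3.14, 3.14, 3.14].

## Interface

Orientations are given as a unit quaternion [x, y, z, w].
In Python, from station import ctrl gives the robot as it stands. The module is installed in compiled form; this text tells all that it offers.
- The arm moves only by the tool apply_moves, never from a script. Its argument "deltas" is a list of rows, each an object of numbers: "x", "y", "z": the shift along the world's x, y, z in cm; "rx", "ry", "rz": the turn, a rotation vector about the world's x, y, z in degrees; "fingers": the opening, from 0 (shut) to 1 (fully open). In form: [{"x": .., "y": .., "z": .., "rx": .., "ry": .., "rz": .., "fingers": ..}, ...]. A call has 1 to 5 rows; each row is the pose to reach, as a shift and turn from the pose commanded when the call began; what a row does not reach only later rows make up. A row lasts 1/8 s, in which the tool goes at most 62.5 mm and 10.7 degrees, less where a joint would pass 70% of its speed; a pose out of reach is approached as far as the arm can. A call with a gripper value outside its range is refused whole. The fingers move at their own pace and stop on an object; the grip force is fixed at half the most. Time passes only in rows, so rows that repeat a pose let the fingers close. It gives the time, the measured TCP pose, the force, the opening and the grip force at its end, in the units of the state.
- ctrl.get_state(): the state, without advancing time (a new reading comes with each control period).
- ctrl.get_image(name): name is "scene" or "side" or "wrist"; returns a dict with "img" (384x512x3 uint8, blue, green, red), "intrinsics" (3x3 intrinsics, pixels), "rvec" (rotation vector, rad) and "tvec" (3), from world to camera coordinates, as OpenCV has them; the wrist camera has in their place "tool_from_camera" (4x4, takes a point from camera to tool coordinates, whose origin is the TCP and whose axes are the flange's). Camera axes: x right, y down, z forward; pixel columns grow to the right and rows downward; lengths in m; the calibration is good to about 2 mm. A picture is of the moment at which its call begins: read the wrist's pose just before it. There is no depth.
- ctrl.job_done(): hands the job in; it is judged then, once.
Trained networks look in the newest picture that a camera, given by its name, has taken for a name from the list of things; names that differ only in an ending like _2 or _b are one class to them, and where a whole thing is asked for, a point or a joint stands for the part that bears it (a point fixed in the world has none). Each returns a list of dicts, best first, with "conf" (0 to 1); they miss things now and then, are a little off and sometimes report something else, mostly with a low value. They report only what shows in the picture. A call takes as long as a camera call.
- ctrl.find_in(camera, query): "extent" ([centre column, centre row, width, height] in pixels, round what is visible of it).
The state is a dict: "time": time; "joint_positions": joint angles; "joint_vel": joint speeds; "joint_efforts": joint torques, N m; "tool_pos": TCP position; "ee_rot": TCP orientation; "force": force on the tool from outside, world axes, zero at the start; "ft_torque": the same for the moment, N m; "grip_width": opening from 0.0 (shut) to 1.0 (fully open); "gripper_force": force on a finger pad.
Only numpy, scipy, OpenCV 4.12 (cv2) and the standard library are available. Lean on these libraries where they do the work, as an engineer would, in place of code of your own. Each camera call takes 0.05 s, during which the arm holds its last target. There are 200 camera calls.

## Working session

There is one attempt and no reset: what is moved stays moved. The work goes in short steps, Python scripts to look and compute and a tool call to move; the robot and the scene stay as the last step left them, time stands still between calls to the robot, and variables do not carry over. Pictures are saved under pics/ and viewed, at most 10 in all, crops included, and the job is handed in when it is done.

Besides the shell and the picture viewer there is one more tool, called after "Call:" by a JSON object that holds its "api" and its "payload". apply_moves: Moves the arm, as the interface text tells. Its arguments: {"type":"object","properties":{"deltas":{"type":"array","items":{"type":"object","properties":{"x":{"type":"number"},"y":{"type":"number"},"z":{"type":"number"},"rx":{"type":"number"},"ry":{"type":"number"},"rz":{"type":"number"},"fingers":{"type":"number"}}}}},"required":["deltas"]}

```bash
mkdir -p pics; cat > h.py <<'E'
import numpy as np,cv2
from station import ctrl
def cam(n):
    r=ctrl.get_image(n); K=np.array(r["intrinsics"]);
    R=cv2.Rodrigues(np.array(r["rvec"],float))[0] if "rvec" in r else None
    return r["img"],K,R,(np.array(r["tvec"],float).ravel() if R is not None else None)
def ray(K,R,t,u,v):
    d=R.T@np.linalg.inv(K)@[u,v,1]; return -R.T@t,d
def onz(K,R,t,u,v,z):
    c,d=ray(K,R,t,u,v); return c+d*(z-c[2])/d[2]
def proj(K,R,t,P): 
    p=(R@np.atleast_2d(P).T).T+t; p=p@K.T; return p[:,:2]/p[:,2:]
E
python3 - <<'E'
from h import *
ims=[]
for n in("scene","side"):
    im,K,R,t=cam(n); cv2.imwrite(f"pics/{n}0.png",cv2.resize(im,(800,600),interpolation=cv2.INTER_CUBIC))
    print(n,K.round(0).tolist(),(-R.T@t).round(3),R[2].round(2))
    for q in("plate_stand","holding_block","plate_copper","plate_aluminium","plate_brass","plate_steel","dropper_2","petri_dish","matchbox"):
        for d in ctrl.find_in(n,q)[:2]:
            u,v,w,h=d["extent"]; print(q,round(d["conf"],2),np.round(d["extent"]),onz(K,R,t,u,v,.025).round(3))
s=ctrl.get_state();print(s["time"],s["tool_pos"],s["ee_rot"],ctrl.pinch_z,s["force"])
E
```

```text
scene [[471.0, 0.0, 252.0], [0.0, 471.0, 194.0], [0.0, 0.0, 1.0]] [0.172 0.34  0.635] [ 0.44 -0.65 -0.62]
plate_stand 0.7 [270. 242. 115.  77.] [ 0.496 -0.201  0.025]
holding_block 0.62 [282. 185.  37.  37.] [ 0.567 -0.364  0.025]
plate_copper 0.61 [234. 219.  12.  21.] [ 0.587 -0.216  0.025]
plate_aluminium 0.69 [242. 230.  22.  24.] [ 0.556 -0.197  0.025]
plate_brass 0.62 [227. 227.   8.  27.] [ 0.585 -0.19   0.025]
plate_steel 0.45 [237. 223.   8.  11.] [ 0.575 -0.208  0.025]
dropper_2 0.83 [239. 170.  14.  36.] [ 0.676 -0.357  0.025]
petri_dish 0.86 [166. 195.  29.  27.] [ 0.748 -0.197  0.025]
petri_dish 0.72 [234. 222.  12.  18.] [ 0.581 -0.207  0.025]
matchbox 0.95 [376. 248.  41.  30.] [ 0.326 -0.294  0.025]
matchbox 0.53 [238. 168.  15.  41.] [ 0.68  -0.361  0.025]
side [[401.0, 0.0, 261.0], [0.0, 401.0, 190.0], [0.0, 0.0, 1.0]] [0.155 0.323 0.674] [ 0.42 -0.64 -0.65]
plate_stand 0.69 [262. 229.  93.  67.] [ 0.498 -0.205  0.025]
holding_block 0.78 [277. 183.  30.  36.] [ 0.557 -0.359  0.025]
holding_block 0.25 [347. 240.  27.  21.] [ 0.326 -0.287  0.025]
plate_copper 0.38 [232. 212.  14.  15.] [ 0.586 -0.209  0.025]
plate_aluminium 0.72 [264. 233.  93.  68.] [ 0.487 -0.197  0.025]
plate_aluminium 0.7 [178. 189.  21.  21.] [ 0.745 -0.198  0.025]
plate_brass 0.4 [226. 222.   8.  16.] [ 0.575 -0.174  0.025]
dropper_2 0.67 [238. 168.  12.  32.] [ 0.675 -0.354  0.025]
petri_dish 0.74 [230. 215.   7.  15.] [ 0.584 -0.199  0.025]
petri_dish 0.7 [179. 189.  20.  16.] [ 0.742 -0.197  0.025]
matchbox 0.87 [349. 239.  25.  21.] [ 0.324 -0.291  0.025]
matchbox 0.54 [278. 184.  31.  34.] [ 0.553 -0.36   0.025]
1.0 [0.12689262 0.53518805 0.23138956] [1.16131324e-01 9.93233864e-01 7.70714010e-05 1.75479847e-05] -0.0187 [ 1.02356264 -0.02958958  0.59555117]
```

View pics/scene0.png

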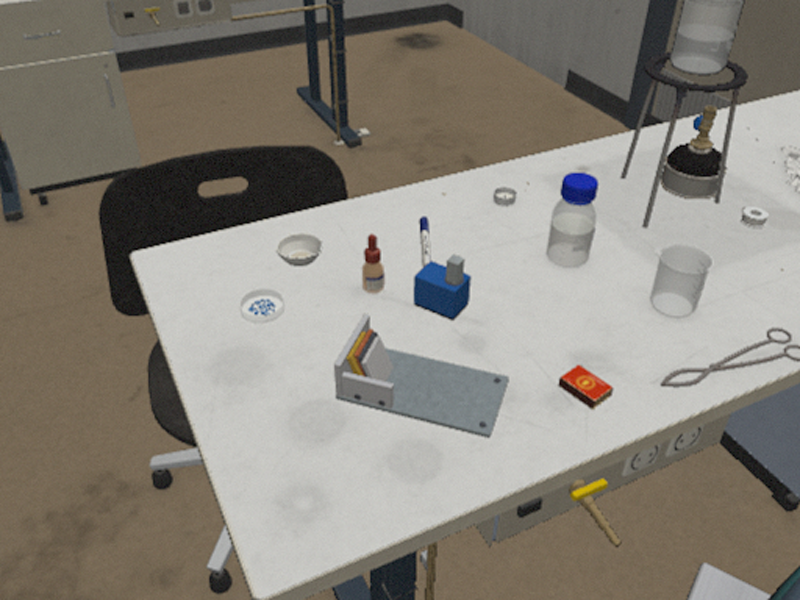

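View pics/side0.png

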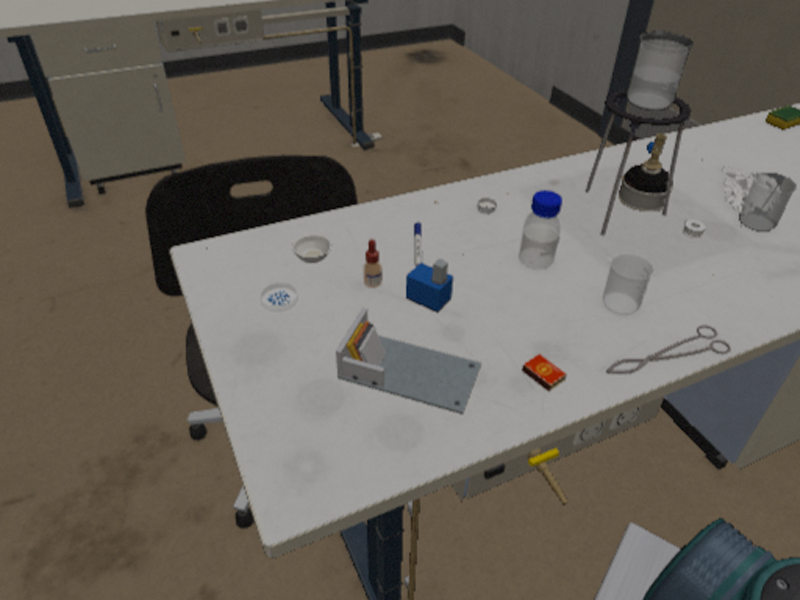

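The scene shows the stand at roughly (270,242) px with its backstop to the far (+x) side, the block at (282,185), and the bottle behind the backstop. I'll move the wrist camera over them for an accurate measurement.

Call:
{"api": "apply_moves", "payload": {"deltas": [{"x":2.4,"y":-5.5,"z":0.8},{"x":4.8,"y":-11,"z":1.6},{"x":7.2,"y":-16.5,"z":2.4},{"x":9.6,"y":-22,"z":3.2},{"x":12,"y":-27.5,"z":4}]}}

```text
$.deltas[0]: bad value
```

Call:
{"api": "apply_moves", "payload": {"deltas": [{"x":2.4,"y":-5.5,"z":0.8},{"x":4.8,"y":-11,"z":1.6},{"x":7.2,"y":-16.5,"z":2.4},{"x":9.6,"y":-22,"z":3.2},{"x":12,"y":-27.5,"z":4}]}}

```text
$.deltas[0]: bad value
```

Call:
{"api": "apply_moves", "payload": {"deltas": [{"x":2.4,"y":-5,"z":0.8},{"x":4.8,"y":-10,"z":1.6},{"x":7.2,"y":-15,"z":2.4},{"x":9.6,"y":-20,"z":3.2},{"x":12,"y":-24,"z":4}]}}

```text
$.deltas[0]: bad value
```

```bash
cat >> h.py <<'E'
from scipy.spatial.transform import Rotation as Ro
def wcam():
    s=ctrl.get_state(); r=ctrl.get_image("wrist"); T=np.eye(4); T[:3,:3]=Ro.from_quat(s["ee_rot"]).as_matrix(); T[:3,3]=s["tool_pos"]
    C=T@np.array(r["tool_from_camera"]); R=C[:3,:3].T
    return r["img"],np.array(r["intrinsics"]),R,-R@C[:3,3]
E
python3 - <<'E'
from h import *
im,K,R,t=wcam(); cv2.imwrite("pics/w0.png",cv2.resize(im,(800,600),interpolation=cv2.INTER_CUBIC)); np.savez("w0.npz",K=K,R=R,t=t)
s=ctrl.get_state();print(s["time"],s["tool_pos"],s["ee_rot"],s["joint_positions"]);print(K,-R.T@t,R)
for q in("plate_stand","holding_block","plate_copper","plate_aluminium","plate_brass","plate_steel","dropper_2"):
    for d in ctrl.find_in("wrist",q)[:2]:
        u,v,w,h=d["extent"]; print(q,round(d["conf"],2),np.round(d["extent"]),onz(K,R,t,u,v,.05).round(3))
E
```

```text
1.05 [0.1268927  0.53518778 0.23134328] [ 1.16143461e-01  9.93232447e-01  5.24628123e-05 -3.47497384e-06] [ 1.23489133e+00  8.72117525e-02  1.37068262e+00  2.98192633e-05
  1.68359738e+00 -1.03089288e-01]
[[264.74606552   0.         255.28473669]
 [  0.         264.74606552 191.57487607]
 [  0.           0.           1.        ]] [0.05192701 0.55236387 0.37367279] [[ 2.29800087e-01  9.73237739e-01 -4.72442311e-04]
 [ 9.28078499e-01 -2.18990919e-01  3.01186449e-01]
 [ 2.93022558e-01 -6.96511358e-02 -9.53565152e-01]]
```

View pics/w0.png

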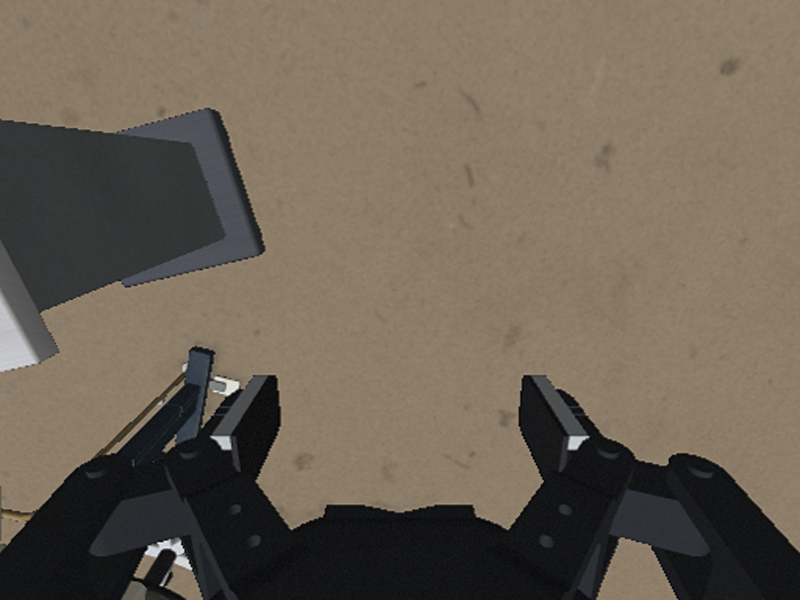

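The moves were refused (rows probably need all seven numbers), and the picture shows only floor and the open fingers. I'll retry with full rows.

Call:
{"api": "apply_moves", "payload": {"deltas": [{"x":2.4,"y":-5.5,"z":0.8,"rx":0,"ry":0,"rz":0,"fingers":1},{"x":4.8,"y":-11,"z":1.6,"rx":0,"ry":0,"rz":0,"fingers":1},{"x":7.2,"y":-16.5,"z":2.4,"rx":0,"ry":0,"rz":0,"fingers":1},{"x":9.6,"y":-22,"z":3.2,"rx":0,"ry":0,"rz":0,"fingers":1},{"x":12,"y":-27.5,"z":4,"rx":0,"ry":0,"rz":0,"fingers":1}]}}

```text
time: 2.02
tool_pos: [0.2472, 0.2585, 0.2718]
ee_rot: [0.116, 0.993, 0.0, 0.001]
force: [1.3, 0.4, 0.1]
grip_width: 1.004
gripper_force: 0.0
```

Call:
{"api": "apply_moves", "payload": {"deltas": [{"x":2.4,"y":-5.5,"z":0.8,"rx":0,"ry":0,"rz":0,"fingers":1},{"x":4.8,"y":-11,"z":1.6,"rx":0,"ry":0,"rz":0,"fingers":1},{"x":7.2,"y":-16.5,"z":2.4,"rx":0,"ry":0,"rz":0,"fingers":1},{"x":9.6,"y":-22,"z":3.2,"rx":0,"ry":0,"rz":0,"fingers":1},{"x":12,"y":-27.5,"z":4,"rx":0,"ry":0,"rz":0,"fingers":1}]}}

```text
time: 2.65
tool_pos: [0.3672, -0.0168, 0.312]
ee_rot: [0.116, 0.993, 0.0, 0.001]
force: [0.8, 0.2, -0.2]
grip_width: 1.003
gripper_force: 0.0
```

Call:
{"api": "apply_moves", "payload": {"deltas": [{"x":2.4,"y":-5,"z":0.8,"rx":0,"ry":0,"rz":0,"fingers":1},{"x":4.8,"y":-10,"z":1.6,"rx":0,"ry":0,"rz":0,"fingers":1},{"x":7.2,"y":-15,"z":2.4,"rx":0,"ry":0,"rz":0,"fingers":1},{"x":9.6,"y":-20,"z":3.2,"rx":0,"ry":0,"rz":0,"fingers":1},{"x":12,"y":-24,"z":4,"rx":0,"ry":0,"rz":0,"fingers":1}]}}

```text
time: 3.28
tool_pos: [0.4873, -0.257, 0.3514]
ee_rot: [0.117, 0.993, 0.0, 0.0]
force: [0.4, -0.0, 0.4]
grip_width: 1.0
gripper_force: 0.0
```

```bash
cat > shot.py <<'E'
import sys
from h import *
n=sys.argv[1]
im,K,R,t=wcam(); cv2.imwrite(f"pics/{n}.png",cv2.resize(im,(800,600),interpolation=cv2.INTER_CUBIC)); np.savez(n+".npz",K=K,R=R,t=t,im=im)
s=ctrl.get_state();print(s["time"],s["tool_pos"].round(4),s["ee_rot"].round(4),s["joint_positions"].round(3),s["force"].round(2))
for q in sys.argv[2:]:
    for d in ctrl.find_in("wrist",q)[:2]:
        u,v,w,h=d["extent"]; print(q,round(d["conf"],2),np.round(d["extent"]),onz(K,R,t,u,v,.05).round(3))
E
python3 shot.py w1 plate_stand holding_block plate_copper plate_aluminium plate_brass plate_steel dropper_2
```

```text
3.325 [ 0.4896 -0.2616  0.3496] [ 1.185e-01  9.929e-01 -1.400e-03  2.000e-04] [-0.592  0.106  1.118 -0.002  1.916 -1.926] [ 1.07 -3.29 -1.13]
plate_stand 0.69 [286. 152.  96. 127.] [ 0.493 -0.206  0.05 ]
plate_stand 0.5 [306. 180.  33.  26.] [ 0.549 -0.182  0.05 ]
holding_block 0.85 [213. 206.  35.  44.] [ 0.557 -0.353  0.05 ]
plate_aluminium 0.69 [305. 178.  38.  29.] [ 0.544 -0.183  0.05 ]
plate_aluminium 0.39 [215. 209.  36.  43.] [ 0.563 -0.351  0.05 ]
plate_steel 0.69 [304. 184.  36.  16.] [ 0.555 -0.186  0.05 ]
dropper_2 0.62 [234. 254.  14.  36.] [ 0.66  -0.341  0.05 ]
```

View pics/w1.png

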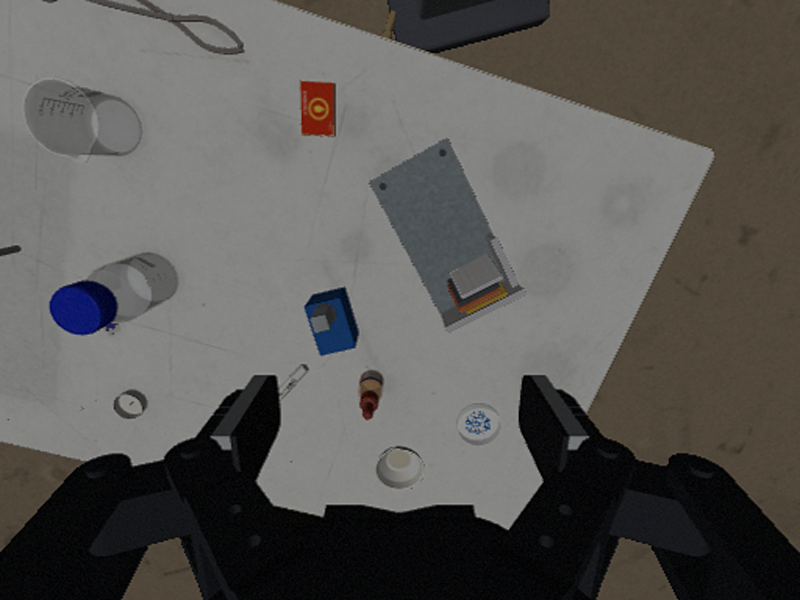

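Wrist view: stand base corners near (450,139) and (370,182), backstop along (445,330)–(526,292), fence at right (505,262), plates stacked at (478,285); the block is at (331,322) with its post at (322,317), and the bottle at (370,395). I'll crop for precise corners.

```bash
python3 - <<'E'
from h import *
im=np.load("w1.npz")["im"]
a=cv2.resize(im[85:217,232:342],None,fx=4.5,fy=4.5,interpolation=cv2.INTER_CUBIC)
b=cv2.resize(im[178:234,188:236],None,fx=6,fy=6,interpolation=cv2.INTER_CUBIC)
o=np.zeros((594,495+288,3),np.uint8);o[:,:495]=a;o[:336,495:]=b
cv2.imwrite("pics/c1.png",o)
E
```

```text
(no output)
```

View pics/c1.png

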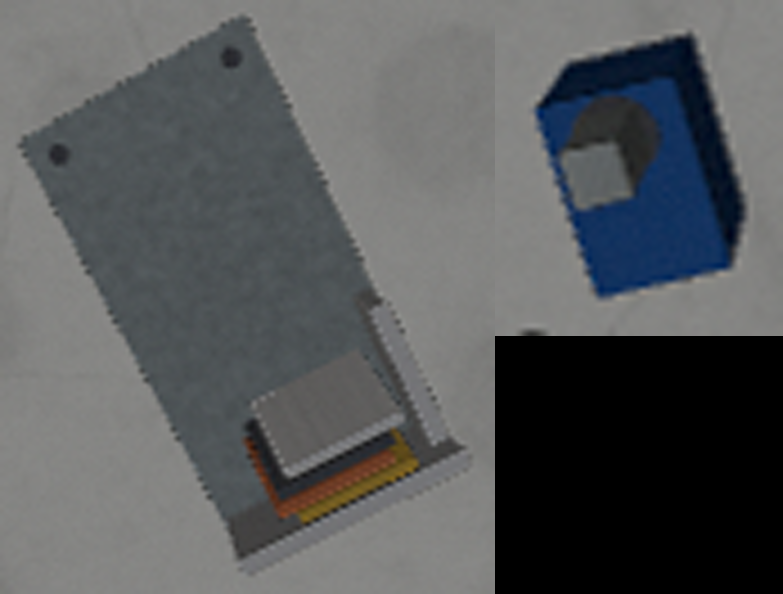

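The crop shows the base's rear corners at (250,17)/(22,143), the backstop's top ends (470,458)/(248,573), and the fence's top end (391,302). The plates run brass, copper, steel, aluminium from the backstop out. The block's top corners are (540,108),(673,80),(733,267),(600,297).

```bash
python3 - <<'E'
from h import *
from scipy.optimize import least_squares
z=np.load("w1.npz");K,R,t=z["K"],z["R"],z["t"]
A=lambda p:(np.array(p)+.5)/4.5-.5+[232,85]
B=lambda p:(np.array(p)-[495,0]+.5)/6-.5+[188,178]
S=np.array([[-180,10,6],[-180,-90,6],[8,9,56],[8,-89,56],[0,-89,56],[-62,8,40],[-62,0,40]])/1e3
sp=A([(250,17),(22,143),(470,458),(248,573),(238,558),(391,302),(372,310)])
Bk=np.array([[-32,-22,50],[-32,22,50],[32,22,50],[32,-22,50],[-32,22,0],[32,22,0],[-27,-9,84],[-27,9,84],[-9,9,84],[-9,-9,84]])/1e3
bp=B([(540,108),(673,80),(733,267),(600,297),(690,36),(743,215),(558,152),(615,143),(635,195),(577,210)])
def tr(q,P): c,s=np.cos(q[2]),np.sin(q[2]); return np.c_[c*P[:,0]-s*P[:,1]+q[0],s*P[:,0]+c*P[:,1]+q[1],P[:,2]]
for n,P,p,x0 in(("stand corner",S,sp,[.55,-.17,.3]),("block",Bk,bp,[.56,-.35,.2])):
    r=least_squares(lambda q:(proj(K,R,t,tr(q,P))-p).ravel(),x0); print(n,r.x.round(4),np.degrees(r.x[2]).round(2),r.fun.reshape(-1,2).round(1).tolist())
    r=least_squares(lambda q:(proj(K,R,t,tr(q,P+[0,0,q[3]]))-p).ravel(),x0+[0]); print(r.x.round(4))
print(-R.T@t)
E
```

```text
stand corner [ 0.568  -0.143   0.2595] 14.87 [[-0.5, -1.4], [-0.5, -0.7], [1.5, 1.6], [-0.2, 1.0], [0.1, 0.7], [-0.2, -0.6], [-0.2, -0.2]]
[ 0.5697 -0.1421  0.2592 -0.0085]
block [ 0.563  -0.3578 -0.0014] -0.08 [[-1.3, 0.1], [0.5, -0.7], [0.0, 0.7], [-1.0, 0.7], [1.2, -1.0], [0.9, -0.9], [-0.5, 0.3], [0.5, -0.5], [0.3, 0.8], [-0.5, 0.6]]
[ 0.5697 -0.3632  0.0052 -0.0207]
[ 0.41241073 -0.23968076  0.49367723]
```

Call:
{"api": "apply_moves", "payload": {"deltas": [{"x":0.4,"y":-3.5,"z":-4,"rx":0,"ry":0,"rz":5,"fingers":1},{"x":0.8,"y":-7,"z":-8,"rx":0,"ry":0,"rz":10,"fingers":1},{"x":1.3,"y":-10.5,"z":-13,"rx":0,"ry":0,"rz":13.4,"fingers":1},{"x":1.3,"y":-10.5,"z":-13,"rx":0,"ry":0,"rz":13.4,"fingers":1},{"x":1.3,"y":-10.5,"z":-13,"rx":0,"ry":0,"rz":13.4,"fingers":1}]}}

```text
time: 4.3
tool_pos: [0.5002, -0.359, 0.2229]
ee_rot: [-0.001, 1.0, -0.0, 0.001]
force: [-0.3, 0.5, 0.0]
grip_width: 1.001
gripper_force: 0.0
```

```bash
python3 shot.py w2 holding_block; python3 -c "
from h import *
im=np.load('w2.npz')['im'];cv2.imwrite('pics/w2c.png',cv2.resize(im[0:310,100:512],(797,600),interpolation=cv2.INTER_CUBIC))"
```

```text
4.35 [ 0.5007 -0.3591  0.2242] [-0.001   1.     -0.0011  0.0017] [-7.140e-01  2.340e-01  1.218e+00  1.000e-03  1.686e+00 -2.287e+00] [-0.18 -0.17  0.4 ]
holding_block 0.85 [257. 215.  36.  55.] [ 0.555 -0.358  0.05 ]
holding_block 0.25 [384. 223.  50.  28.] [ 0.565 -0.192  0.05 ]
```

View pics/w2c.png

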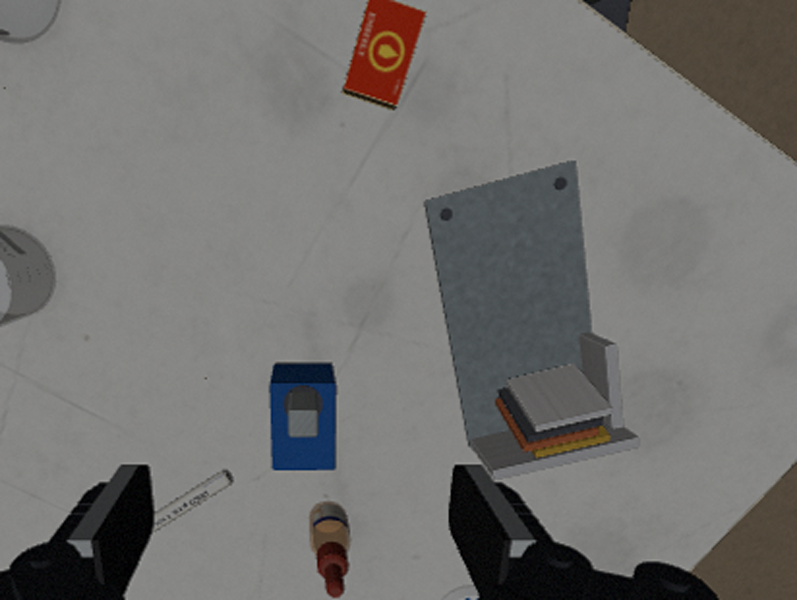

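The close view shows the block's top face at (271–335, 380–469) with its post at (289–317, 411–437). The backstop's top edge runs (493,476)–(639,440), and the base's rear corners are (425,202) and (576,160). I'll refit from it.

```bash
python3 - <<'E'
from h import *
from scipy.optimize import least_squares
z=np.load("w2.npz");K,R,t=z["K"],z["R"],z["t"]
A=lambda p:(np.array(p)+.5)/1.935-.5+[100,0]
S=np.array([[-180,10,6],[-180,-90,6],[8,9,56],[8,-89,56],[-62,8,40]])/1e3
sp=A([(576,160),(425,202),(639,440),(493,476),(618,346)])
Bk=np.array([[-32,-22,50],[-32,22,50],[32,22,50],[32,-22,50],[-32,-22,0],[-32,22,0],[-27,-9,84],[-27,9,84],[-9,9,84],[-9,-9,84]])/1e3
bp=A([(271,380),(335,382),(335,469),(272,469),(274,364),(334,364),(288,411),(317,411),(317,437),(289,437)])
def tr(q,P): c,s=np.cos(q[2]),np.sin(q[2]); return np.c_[c*P[:,0]-s*P[:,1]+q[0],s*P[:,0]+c*P[:,1]+q[1],P[:,2]]
for n,P,p,x0 in(("stand corner",S,sp,[.55,-.17,.3]),("block",Bk,bp,[.56,-.35,.2])):
    r=least_squares(lambda q:(proj(K,R,t,tr(q,P))-p).ravel(),x0); print(n,r.x.round(4),np.degrees(r.x[2]).round(2),r.fun.reshape(-1,2).round(1).tolist())
    r=least_squares(lambda q:(proj(K,R,t,tr(q,P+[0,0,q[3]]))-p).ravel(),x0+[0]); print(r.x.round(4))
E
```

```text
stand corner [ 0.5675 -0.1449  0.2606] 14.93 [[-0.1, -1.2], [-0.5, -1.5], [0.9, 3.4], [0.3, 2.1], [-0.5, -2.1]]
[ 0.5687 -0.1415  0.2608 -0.0068]
block [ 0.5629 -0.3581  0.0019] 0.11 [[-0.9, 1.5], [1.0, 0.5], [-0.0, 1.0], [-0.5, 1.0], [-0.3, -1.5], [-0.7, -1.5], [0.0, -0.7], [0.8, -0.7], [0.7, 0.3], [-0.4, 0.3]]
[ 0.5668 -0.3581  0.0019 -0.0096]
```

Both fits agree: stand corner (0.568,-0.144) at yaw 14.9°, block (0.564,-0.358) at yaw 0, so the post is at (0.546,-0.358). Grasping it now.

Call:
{"api": "apply_moves", "payload": {"deltas": [{"x":2.3,"y":0.1,"z":-4,"rx":0,"ry":0,"rz":0,"fingers":1},{"x":4.6,"y":0.2,"z":-8,"rx":0,"ry":0,"rz":0,"fingers":1},{"x":4.6,"y":0.2,"z":-11,"rx":0,"ry":0,"rz":0,"fingers":1},{"x":4.6,"y":0.2,"z":-14,"rx":0,"ry":0,"rz":0,"fingers":1},{"x":4.6,"y":0.2,"z":-16.5,"rx":0,"ry":0,"rz":0,"fingers":1}]}}

```text
time: 5.03
tool_pos: [0.5473, -0.3574, 0.058]
ee_rot: [-0.001, 1.0, -0.001, 0.002]
force: [-0.3, 0.2, -0.8]
grip_width: 0.998
gripper_force: 0.0
```

Call:
{"api": "apply_moves", "payload": {"deltas": [{"x":0,"y":0,"z":0,"rx":0,"ry":0,"rz":0,"fingers":0},{"x":0,"y":0,"z":0,"rx":0,"ry":0,"rz":0,"fingers":0},{"x":0,"y":0,"z":0,"rx":0,"ry":0,"rz":0,"fingers":0},{"x":0,"y":0,"z":0,"rx":0,"ry":0,"rz":0,"fingers":0},{"x":0,"y":0,"z":0,"rx":0,"ry":0,"rz":0,"fingers":0}]}}

```text
time: 5.65
tool_pos: [0.5468, -0.3581, 0.0584]
ee_rot: [-0.001, 1.0, -0.001, 0.001]
force: [-0.3, 2.0, 5.7]
grip_width: 0.197
gripper_force: 59.9
```

Call:
{"api": "apply_moves", "payload": {"deltas": [{"x":0,"y":0,"z":3,"rx":0,"ry":0,"rz":0,"fingers":0},{"x":0,"y":1.5,"z":6,"rx":0,"ry":0,"rz":5,"fingers":0},{"x":-0.1,"y":4,"z":8,"rx":0,"ry":0,"rz":10,"fingers":0},{"x":-0.2,"y":7,"z":8,"rx":0,"ry":0,"rz":14.8,"fingers":0},{"x":-0.2,"y":8.4,"z":8,"rx":0,"ry":0,"rz":14.8,"fingers":0}]}}

```text
time: 6.28
tool_pos: [0.5428, -0.272, 0.1344]
ee_rot: [-0.129, 0.992, 0.001, -0.002]
force: [-0.2, -0.6, -5.3]
grip_width: 0.197
gripper_force: 59.4
```

Call:
{"api": "apply_moves", "payload": {"deltas": [{"x":0,"y":0,"z":0,"rx":0,"ry":0,"rz":0,"fingers":0},{"x":0,"y":0,"z":0,"rx":0,"ry":0,"rz":0,"fingers":0}]}}

```text
time: 6.52
tool_pos: [0.5435, -0.2746, 0.1353]
ee_rot: [-0.129, 0.992, 0.0, -0.001]
force: [-0.1, -0.0, -5.4]
grip_width: 0.196
gripper_force: 59.4
```

```bash
python3 shot.py w3; python3 -c "
from h import *
im=np.load('w3.npz')['im'];cv2.imwrite('pics/w3c.png',cv2.resize(im[60:360,190:512],(644,600),interpolation=cv2.INTER_CUBIC))"
```

```text
6.575 [ 0.5436 -0.2748  0.1356] [-1.286e-01  9.917e-01 -0.000e+00 -5.000e-04] [-5.610e-01  2.540e-01  1.369e+00 -1.000e-03  1.519e+00 -2.389e+00] [-0.41  0.36 -4.93]
```

View pics/w3c.png

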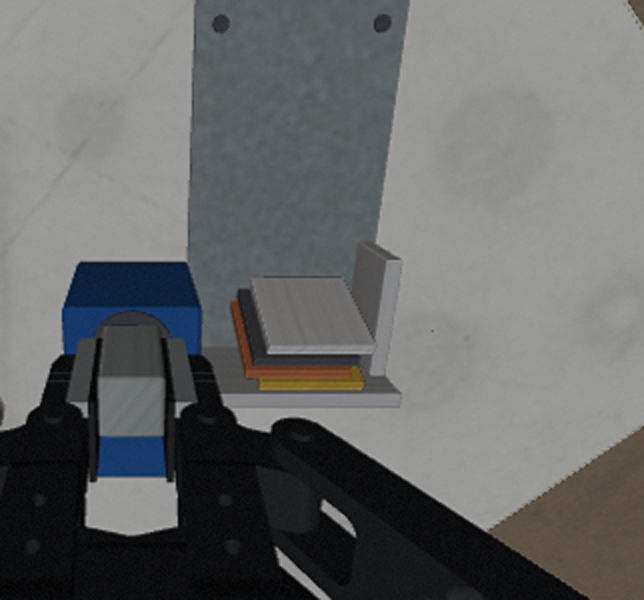

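The block hangs square in the fingers at (130,330), left of the plates. The backstop's top edge runs along rows 392–407 and ends at column 400, and the aluminium plate spans (250–373, 277–352). A check of the numbers in the stand frame:

```bash
python3 - <<'E'
from h import *
z=np.load("w3.npz");K,R,t=z["K"],z["R"],z["t"]
c=np.array([.568,-.144,0]);M=Ro.from_euler("z",14.9,degrees=True).as_matrix()
f=lambda U,V,h:((onz(K,R,t,(U+.5)/2-.5+190,(V+.5)/2-.5+60,h+.006)-c)@M*1e3).round(1)
for n,a in dict(bs_out_y9=(401,407,.05),bs_in=(385,392,.05),fence_out_end=(401,260,.034),hole1=(221,23,0),hole2=(382,23,0),baseedge=(190,200,0),alu_topL=(268,354,.0475),alu_topR=(373,351,.0475),alu_botL=(250,279,.001),alu_botR=(342,277,.001),steelL=(238,290,.002),copL=(232,302,.002),brassTL=(260,388,.047),copTL=(248,377,.047),blk_bL=(80,263,.077),blk_bR=(185,263,.077)).items(): print(n,f(*a))
s=ctrl.get_state();print(((s["tool_pos"]-c)@M*1e3).round(1))
E
```

```text
bs_out_y9 [ 7.6  8.9 56. ]
bs_in [-0.6  0.  56. ]
fence_out_end [-61.3   6.2  40. ]
hole1 [-167.6  -78.1    6. ]
hole2 [-167.6   -2.3    6. ]
baseedge [-83.5 -90.    6. ]
alu_topL [-19.4 -56.4  53.5]
alu_topR [-20.9  -7.3  53.5]
alu_botL [-40.5 -56.2   7. ]
alu_botR [-41.6  -6.6   7. ]
steelL [-34.5 -62.6   8. ]
copL [-27.5 -65.4   8. ]
brassTL [ -1.  -58.7  53. ]
copTL [ -7.  -64.9  53. ]
blk_bL [ -73.4 -140.2   83. ]
blk_bR [-73.4 -99.8  83. ]
[ -57.2 -120.2  135.6]
```

Corner fit holds to within 1 mm. Plan: lower the block beside the row, slide the plates +y to the fence, then push from behind.

Call:
{"api": "apply_moves", "payload": {"deltas": [{"x":0.3,"y":0.1,"z":-3,"rx":0,"ry":0,"rz":0,"fingers":0},{"x":0.3,"y":0.1,"z":-5,"rx":0,"ry":0,"rz":0,"fingers":0},{"x":0.3,"y":0.1,"z":-6.9,"rx":0,"ry":0,"rz":0,"fingers":0},{"x":-0.05,"y":1.45,"z":-6.9,"rx":0,"ry":0,"rz":0,"fingers":0},{"x":-0.35,"y":2.6,"z":-6.9,"rx":0,"ry":0,"rz":0,"fingers":0}]}}

```text
time: 7.2
tool_pos: [0.5407, -0.2481, 0.0681]
ee_rot: [-0.129, 0.992, -0.0, 0.001]
force: [0.3, 0.8, -5.0]
grip_width: 0.196
gripper_force: 60.0
```

Call:
{"api": "apply_moves", "payload": {"deltas": [{"x":0,"y":0,"z":0,"rx":0,"ry":0,"rz":0,"fingers":0},{"x":-0.13,"y":0.48,"z":0,"rx":0,"ry":0,"rz":0,"fingers":0},{"x":-0.26,"y":0.97,"z":0,"rx":0,"ry":0,"rz":0,"fingers":0},{"x":-0.39,"y":1.45,"z":0,"rx":0,"ry":0,"rz":0,"fingers":0},{"x":-0.46,"y":1.74,"z":0,"rx":0,"ry":0,"rz":0,"fingers":0}]}}

```text
time: 7.82
tool_pos: [0.5357, -0.2303, 0.0674]
ee_rot: [-0.129, 0.992, -0.0, 0.0]
force: [0.6, -0.3, -6.5]
grip_width: 0.198
gripper_force: 59.9
```

Call:
{"api": "apply_moves", "payload": {"deltas": [{"x":0,"y":0,"z":0,"rx":0,"ry":0,"rz":0,"fingers":0}]}}

```text
time: 7.95
tool_pos: [0.5357, -0.2301, 0.0673]
ee_rot: [-0.129, 0.992, 0.0, -0.0]
force: [-0.8, -0.7, -6.4]
grip_width: 0.199
gripper_force: 59.8
```

```bash
cat > st.py <<'E'
from h import *
s=ctrl.get_state();c=np.array([.568,-.144,0]);M=Ro.from_euler("z",14.9,degrees=True).as_matrix()
print(s["time"],((s["tool_pos"]-c)@M*1e3).round(1),(s["force"]@M).round(1),(Ro.from_quat(s["ee_rot"])).as_matrix()[:,2].round(4))
E
python3 st.py
```

```text
7.95 [-53.4 -74.9  67.3] [-1.  -0.5 -6.4] [-2.e-04  5.e-04 -1.e+00]
```

Call:
{"api": "apply_moves", "payload": {"deltas": [{"x":-0.03,"y":0.1,"z":0,"rx":0,"ry":0,"rz":0,"fingers":0},{"x":-0.05,"y":0.2,"z":0,"rx":0,"ry":0,"rz":0,"fingers":0},{"x":-0.08,"y":0.3,"z":0,"rx":0,"ry":0,"rz":0,"fingers":0},{"x":-0.1,"y":0.4,"z":0,"rx":0,"ry":0,"rz":0,"fingers":0},{"x":-0.1,"y":0.4,"z":0,"rx":0,"ry":0,"rz":0,"fingers":0}]}}

```text
time: 8.57
tool_pos: [0.5348, -0.2266, 0.0673]
ee_rot: [-0.129, 0.992, -0.0, -0.0]
force: [0.3, -1.1, -6.9]
grip_width: 0.195
gripper_force: 59.8
```

```bash
python3 st.py
```

```text
8.575 [-53.3 -71.3  67.3] [-0.  -1.1 -6.9] [-0.e+00 -3.e-04 -1.e+00]
```

Still only drag; press on gently until the fence resists.

Call:
{"api": "apply_moves", "payload": {"deltas": [{"x":-0.03,"y":0.1,"z":0,"rx":0,"ry":0,"rz":0,"fingers":0},{"x":-0.05,"y":0.2,"z":0,"rx":0,"ry":0,"rz":0,"fingers":0},{"x":-0.05,"y":0.2,"z":0,"rx":0,"ry":0,"rz":0,"fingers":0}]}}

```text
time: 8.95
tool_pos: [0.5347, -0.2262, 0.0678]
ee_rot: [-0.129, 0.992, -0.002, 0.0]
force: [1.1, -5.6, -5.9]
grip_width: 0.198
gripper_force: 59.8
```

```bash
python3 st.py;python3 shot.py w4; python3 -c "
from h import *
im=np.load('w4.npz')['im'];cv2.imwrite('pics/w4c.png',cv2.resize(im[120:300,190:430],(800,600),interpolation=cv2.INTER_CUBIC))"
```

```text
8.95 [-53.3 -70.9  67.8] [-0.4 -5.7 -5.9] [ 0.0015 -0.0037 -1.    ]
9.0 [ 0.5347 -0.2262  0.0677] [-1.290e-01  9.916e-01 -1.900e-03  5.000e-04] [-0.496  0.239  1.528 -0.003  1.372 -2.325] [ 0.85 -6.32 -6.61]
```

View pics/w4c.png

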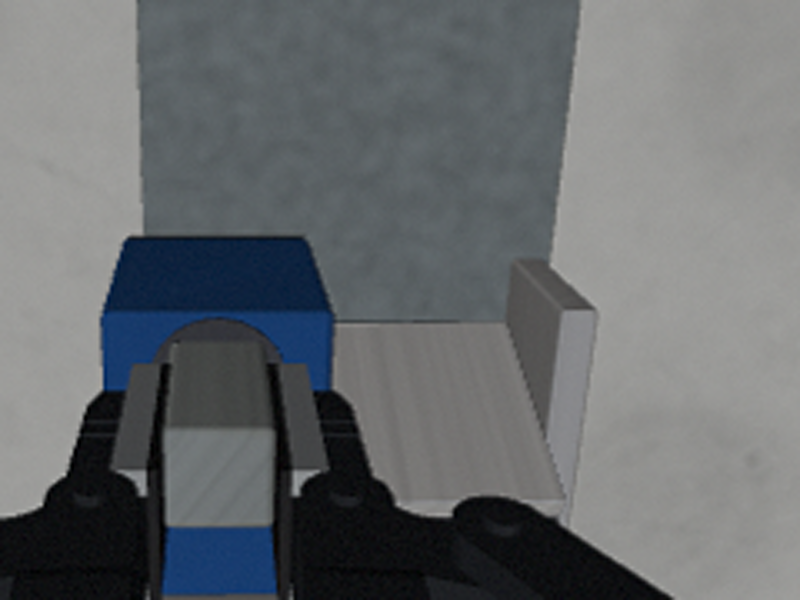

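The plates are flush: the force rose to 5.7 N and the aluminium plate's edge meets the fence at column 560. Next, back away, go round behind the row, and check.

Call:
{"api": "apply_moves", "payload": {"deltas": [{"x":0.25,"y":-1,"z":0.1,"rx":0,"ry":0,"rz":0,"fingers":0},{"x":0.5,"y":-1.9,"z":0.2,"rx":0,"ry":0,"rz":0,"fingers":0},{"x":-2.6,"y":-2.8,"z":0.2,"rx":0,"ry":0,"rz":0,"fingers":0},{"x":-5.8,"y":-3.6,"z":0.2,"rx":0,"ry":0,"rz":0,"fingers":0},{"x":-5.8,"y":-3.6,"z":0.2,"rx":0,"ry":0,"rz":0,"fingers":0}]}}

```text
time: 9.62
tool_pos: [0.4742, -0.2607, 0.0689]
ee_rot: [-0.128, 0.992, 0.001, -0.001]
force: [0.8, 0.4, -4.9]
grip_width: 0.2
gripper_force: 59.8
```

Call:
{"api": "apply_moves", "payload": {"deltas": [{"x":-0.5,"y":2,"z":0,"rx":0,"ry":0,"rz":0,"fingers":0},{"x":-1,"y":4,"z":0,"rx":0,"ry":0,"rz":0,"fingers":0},{"x":-1.5,"y":5.8,"z":0,"rx":0,"ry":0,"rz":0,"fingers":0},{"x":-1.5,"y":5.8,"z":-0.2,"rx":0,"ry":0,"rz":0,"fingers":0},{"x":-1.5,"y":5.8,"z":-0.4,"rx":0,"ry":0,"rz":0,"fingers":0}]}}

```text
time: 10.25
tool_pos: [0.4616, -0.2022, 0.0655]
ee_rot: [-0.13, 0.992, -0.0, 0.0]
force: [0.6, 0.6, -6.1]
grip_width: 0.199
gripper_force: 60.0
```

```bash
python3 st.py;python3 shot.py w5; python3 -c "
from h import *
im=np.load('w5.npz')['im'];cv2.imwrite('pics/w5c.png',cv2.resize(im[150:384,150:462],(800,600),interpolation=cv2.INTER_CUBIC))"
```

```text
10.25 [-117.8  -28.9   65.5] [ 0.7  0.4 -6.1] [ 7.e-04 -9.e-04 -1.e+00]
10.3 [ 0.4616 -0.2024  0.0653] [-1.295e-01  9.916e-01 -2.000e-04  1.000e-04] [-0.526  0.08   1.716 -0.     1.345 -2.356] [-0.02  0.02 -4.39]
```

View pics/w5c.png

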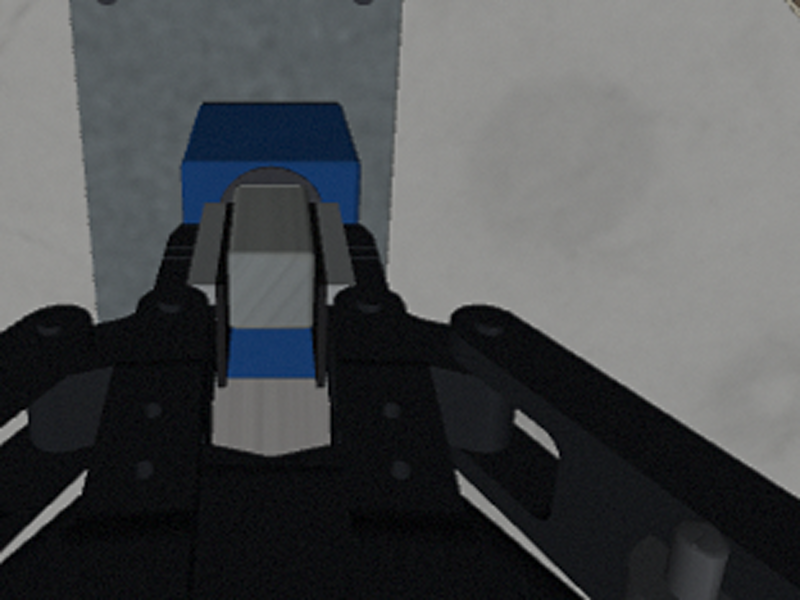

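Block sits above the base behind the row, square. Now lower it and push towards the backstop.

Call:
{"api": "apply_moves", "payload": {"deltas": [{"x":0,"y":0,"z":-0.1,"rx":0,"ry":0,"rz":0,"fingers":0},{"x":0.8,"y":0.2,"z":-0.1,"rx":0,"ry":0,"rz":0,"fingers":0},{"x":1.5,"y":0.4,"z":-0.1,"rx":0,"ry":0,"rz":0,"fingers":0},{"x":2.1,"y":0.56,"z":-0.1,"rx":0,"ry":0,"rz":0,"fingers":0},{"x":2.5,"y":0.67,"z":-0.1,"rx":0,"ry":0,"rz":0,"fingers":0}]}}

```text
time: 10.92
tool_pos: [0.4865, -0.1963, 0.0653]
ee_rot: [-0.129, 0.992, -0.001, -0.0]
force: [-6.5, -2.2, 7.5]
grip_width: 0.196
gripper_force: 61.6
```

Call:
{"api": "apply_moves", "payload": {"deltas": [{"x":0.29,"y":0.08,"z":0,"rx":0,"ry":0,"rz":0,"fingers":0},{"x":0.58,"y":0.15,"z":0,"rx":0,"ry":0,"rz":0,"fingers":0},{"x":0.87,"y":0.23,"z":0,"rx":0,"ry":0,"rz":0,"fingers":0},{"x":1.16,"y":0.31,"z":0,"rx":0,"ry":0,"rz":0,"fingers":0},{"x":1.35,"y":0.36,"z":0,"rx":0,"ry":0,"rz":0,"fingers":0}]}}

```text
time: 11.55
tool_pos: [0.4997, -0.1927, 0.0652]
ee_rot: [-0.129, 0.992, -0.001, -0.0]
force: [-4.6, -0.7, 5.5]
grip_width: 0.198
gripper_force: 61.4
```

```bash
python3 st.py
```

```text
11.55 [-78.5 -29.5  65.2] [-4.6  0.5  5.5] [-8.0e-04 -1.3e-03 -1.0e+00]
```

Call:
{"api": "apply_moves", "payload": {"deltas": [{"x":0.15,"y":0.04,"z":0,"rx":0,"ry":0,"rz":0,"fingers":0},{"x":0.29,"y":0.08,"z":0,"rx":0,"ry":0,"rz":0,"fingers":0},{"x":0.4,"y":0.11,"z":0,"rx":0,"ry":0,"rz":0,"fingers":0},{"x":0.48,"y":0.13,"z":0,"rx":0,"ry":0,"rz":0,"fingers":0},{"x":0.48,"y":0.13,"z":0,"rx":0,"ry":0,"rz":0,"fingers":0}]}}

```text
time: 12.18
tool_pos: [0.5046, -0.1913, 0.0652]
ee_rot: [-0.129, 0.992, -0.001, -0.0]
force: [-4.5, -2.3, 5.0]
grip_width: 0.198
gripper_force: 61.4
```

```bash
python3 st.py
```

```text
12.175 [-73.4 -29.4  65.2] [-5.  -1.1  5. ] [-2.0e-04 -1.1e-03 -1.0e+00]
```

Call:
{"api": "apply_moves", "payload": {"deltas": [{"x":0.1,"y":0.03,"z":0,"rx":0,"ry":0,"rz":0,"fingers":0},{"x":0.2,"y":0.05,"z":0,"rx":0,"ry":0,"rz":0,"fingers":0},{"x":0.2,"y":0.05,"z":0,"rx":0,"ry":0,"rz":0,"fingers":0}]}}

```text
time: 12.55
tool_pos: [0.5065, -0.1908, 0.0652]
ee_rot: [-0.129, 0.992, -0.001, -0.0]
force: [-4.2, -2.5, 5.8]
grip_width: 0.198
gripper_force: 61.5
```

```bash
python3 st.py
```

```text
12.55 [-71.5 -29.4  65.2] [-4.7 -1.3  5.8] [-5.0e-04 -1.1e-03 -1.0e+00]
```

Call:
{"api": "apply_moves", "payload": {"deltas": [{"x":0.1,"y":0.03,"z":0,"rx":0,"ry":0,"rz":0,"fingers":0},{"x":0.15,"y":0.04,"z":0,"rx":0,"ry":0,"rz":0,"fingers":0},{"x":0.15,"y":0.04,"z":0,"rx":0,"ry":0,"rz":0,"fingers":0}]}}

```text
time: 12.92
tool_pos: [0.5066, -0.1909, 0.0653]
ee_rot: [-0.129, 0.992, -0.001, -0.002]
force: [-8.9, -2.8, 6.9]
grip_width: 0.196
gripper_force: 61.8
```

```bash
python3 st.py;python3 shot.py w6; python3 -c "
from h import *
im=np.load('w6.npz')['im'];cv2.imwrite('pics/w6c.png',cv2.resize(im[150:384,150:462],(800,600),interpolation=cv2.INTER_CUBIC))"
```

```text
12.925 [-71.4 -29.5  65.3] [-9.3 -0.4  6.9] [-0.0037 -0.0017 -1.    ]
12.975 [ 0.5066 -0.1908  0.0652] [-1.293e-01  9.916e-01 -6.000e-04 -2.000e-03] [-0.463  0.163  1.624 -0.003  1.357 -2.292] [-9.06 -2.23  8.18]
```

Firm contact at x = -71.4 (force doubled, no travel). Relax the push, release, rise and look.

Call:
{"api": "apply_moves", "payload": {"deltas": [{"x":-0.1,"y":-0.03,"z":0.1,"rx":0,"ry":0,"rz":0,"fingers":0},{"x":-0.1,"y":-0.03,"z":0.1,"rx":0,"ry":0,"rz":0,"fingers":0},{"x":-0.1,"y":-0.03,"z":0.1,"rx":0,"ry":0,"rz":0,"fingers":1},{"x":-0.1,"y":-0.03,"z":0.1,"rx":0,"ry":0,"rz":0,"fingers":1},{"x":-0.1,"y":-0.03,"z":0.1,"rx":0,"ry":0,"rz":0,"fingers":1}]}}

```text
time: 13.6
tool_pos: [0.5076, -0.19, 0.0653]
ee_rot: [-0.129, 0.992, 0.0, 0.0]
force: [0.1, 1.0, 0.4]
grip_width: 0.828
gripper_force: 0.0
```

Call:
{"api": "apply_moves", "payload": {"deltas": [{"x":0,"y":0,"z":1.5,"rx":0,"ry":0,"rz":0,"fingers":1},{"x":0,"y":0,"z":4,"rx":0,"ry":0,"rz":0,"fingers":1},{"x":-2,"y":0,"z":8,"rx":0,"ry":0,"rz":0,"fingers":1},{"x":-5,"y":-1.3,"z":12,"rx":0,"ry":0,"rz":0,"fingers":1},{"x":-5,"y":-1.3,"z":12,"rx":0,"ry":0,"rz":0,"fingers":1}]}}

```text
time: 14.22
tool_pos: [0.4583, -0.205, 0.1914]
ee_rot: [-0.128, 0.992, -0.003, 0.004]
force: [0.4, -0.9, -0.1]
grip_width: 1.0
gripper_force: 0.0
```

Call:
{"api": "apply_moves", "payload": {"deltas": [{"x":0,"y":0,"z":0,"rx":0,"ry":0,"rz":0,"fingers":1},{"x":0,"y":0,"z":0,"rx":0,"ry":0,"rz":0,"fingers":1}]}}

```text
time: 14.48
tool_pos: [0.4569, -0.2026, 0.1838]
ee_rot: [-0.13, 0.992, 0.001, -0.001]
force: [0.1, 0.4, 0.8]
grip_width: 0.997
gripper_force: 0.0
```

```bash
python3 st.py;python3 shot.py w7; python3 -c "
from h import *
im=np.load('w7.npz')['im'];cv2.imwrite('pics/w7c.png',cv2.resize(im[120:345,130:430],(800,600),interpolation=cv2.INTER_CUBIC))"
```

```text
14.475 [-122.5  -28.   183.8] [0.2 0.3 0.8] [-0.0023  0.0017 -1.    ]
14.525 [ 0.4569 -0.2026  0.1837] [-0.1297  0.9916  0.0011 -0.0012] [-0.531 -0.008  1.564  0.     1.589 -2.362] [ 0.48  0.92 -0.71]
```

View pics/w7c.png

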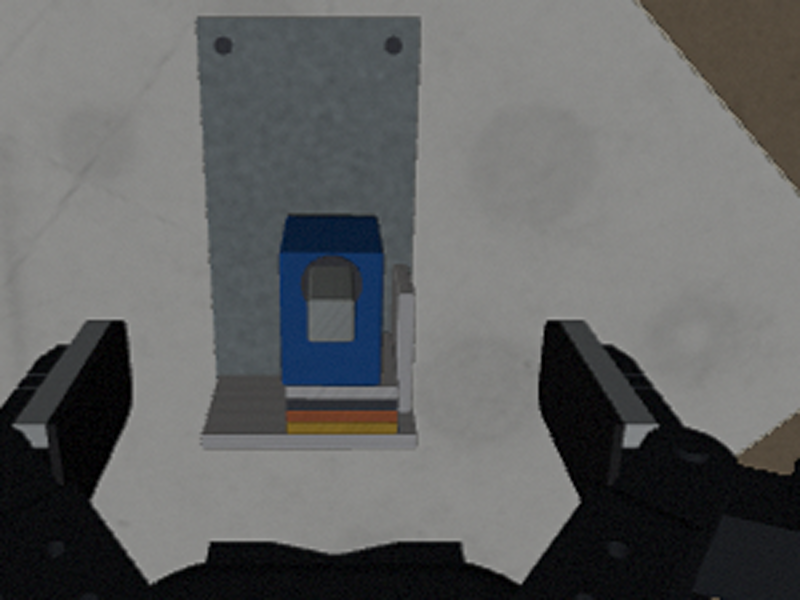

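All four plates stand flat against the backstop (rows 387–434), their edges at column 398 touching the fence. The block is square behind them (280–383, 250–385). A numeric check, then hand in.

```bash
python3 - <<'E'
from h import *
z=np.load("w7.npz");K,R,t=z["K"],z["R"],z["t"]
c=np.array([.568,-.144,0]);M=Ro.from_euler("z",14.9,degrees=True).as_matrix()
k=800/300
f=lambda U,V,h:((onz(K,R,t,(U+.5)/k-.5+130,(V+.5)/k-.5+120,h+.006)-c)@M*1e3).round(1)
for n,a in dict(bs_in=(300,434,.05),bs_out=(416,449,.05),fence_in=(398,330,.034),brassL=(287,428,.05),brassR=(398,428,.05),coR=(397,416,.05),stR=(397,404,.05),aluL=(285,386,.05),aluR=(396,386,.05),blkFL=(281,385,.05),blkFR=(383,385,.05),blkRL=(280,252,.05),blkRR=(383,252,.05)).items(): print(n,f(*a))
E
```

```text
bs_in [ -0.5 -44.   56. ]
bs_out [ 7.6  8.5 56. ]
fence_in [-44.    0.3  40. ]
brassL [ -3.6 -49.8  56. ]
brassR [-3.6 -0.  56. ]
coR [-9.9 -0.6 56. ]
stR [-16.   -0.8  56. ]
aluL [-25.2 -50.2  56. ]
aluR [-25.2  -1.5  56. ]
blkFL [-25.7 -52.   56. ]
blkFR [-25.7  -7.2  56. ]
blkRL [-88.6 -51.   56. ]
blkRR [-88.6  -8.5  56. ]
```

```bash
python3 -c "
from station import ctrl
print(ctrl.job_done())"
```

```text
the job is handed in; nothing more can be done
None
```

The job is handed in: in the last wrist picture all four plates stand upright against the backstop, their edges within about 1.5 mm of the side fence. The blue block is square and snug behind them, with its middle about 57 mm from the backstop and 30 mm from the fence, and the gripper is clear. The dropper bottle, dish and matchbox were kept clear of but not re-measured, and no verdict came back.

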